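# Hang a sample carrier at the inspection window and hold the spring shutter open

## Task

Get the sample ready for its picture: take the carrier out of its black rack, hook it over the left end of the inspection stand's rail, and slide it along the rail, without lifting it off again, until its middle lines up with the pointer in front of the rail, then let go of it. Then take the shutter's upright handle, pull the spring-loaded shutter out to the right until the middle of the handle lines up with the shutter's own pointer, and keep holding it there: the program finishes while the gripper still holds the shutter open. Leave the carrier hanging at its pointer and do not push the other things on the bench about.

Things in the scene. Friction and masses are not known exactly. Their poses are not given: they have to be found in the camera images.
- carrier: loose aluminium hanger, 0.16 kg, made to sit astride the rail. Origin: underside of its crown, the face that rests on the rail. x to the back, y along the rail (left), z up. Crown 26 x 60 x 8 mm. Front plate x -13 to -7, 60 wide, down to z -85; back lip x 7 to 13, down to z -23, flared to x 17, z -32; 14 mm gap between, open below. Starts upright in the rack, up to 0.06 rad askew.
- fin (a point): middle of the carrier's grip fin, 42 mm above the carrier's origin. The fin is 12 (x) by 24 (y) mm, stands on the crown from 8 to 58 mm above the origin, and can be gripped from above across either width.
- rack: fixed black plastic rack, base 70 x 110 x 10 mm, block 45 mm high with an upright slot 8 (x) by 65 (y) mm, 35 mm deep, in which the carrier's front plate stands. Origin: centre of its underside, on the worktop; axes as the carrier's. In it the carrier's origin is at about x +10, y 0, z +95 mm. Lift the carrier straight up 45 mm or more to free it.
- stand: fixed inspection stand. Origin on the worktop, x to its back, y to its left, z up. In this frame, mm: base plate x -108 to 78, y -185 to 175, 12 thick. Rail: see rail_left. Behind it a grey housing with a dark window, x 25 to 75, y -100 to 100, top z 110; before the window the shutter's tracks, x 9 to 21, y -170 to 80, top z 106.
- rail_left (a point): on the rail's top near its left end, a good place to hook the carrier on (its origin comes here): stand x -50, y +100, z 120 mm. Rail: flat steel bar on edge along the stand's y, 8 mm thick, 20 high, y -115 to +155, a post under each end, top free. Lower the carrier from above, axes along the stand's, plate in front, lip behind; seated it has 3 mm play in x.
- rail_pointer: fixed small steel pointer post on the stand's base plate in front of the rail, at y -50 to 0 mm of the stand. Origin level with the worktop, below the post; axes as the stand's. Its tip points along +x at y = 0, x +13, z 95 mm. The carrier is at the mark when its origin has y = 0 in this frame. The hanging carrier's plate passes about 9 mm behind the tip.
- shutter: dark sliding shutter with an upright handle, 24 (x) by 12 (y) mm, gripped from above. Origin: on the handle's axis, 12 mm below its top, 153 mm above the worktop; handle from z -42 to +12 mm. Axes as the stand's; shut, it is at x +12, y -70 mm of the stand. Slides along the stand's -y (right), up to 100 mm, against a spring: 3 N at first, 1 N more per 10 mm; never stays open by itself.
- shutter_pointer: fixed small steel pointer post on the stand's base plate, between the rail's line and the shutter, 45 to 75 mm to the right of the shut handle. Origin level with the worktop, below the post; axes as the stand's. The tip points along +x at the shutter, at y = 0, 106 mm high. The shutter is at the mark when its origin has y = 0 in this frame.
- tweezers: bystander, 11 x 122 x 9 mm, lying at the front edge
- flush_cutter: bystander, orange-handled cutter 52 x 138 x 12 mm, front right
- screwdriver: bystander, black screwdriver 23 x 185 x 23 mm, front left
- nest_block: bystander, white block 44 x 64 x 24 mm, behind the gap between rack and stand
- loupe: bystander, black eyepiece 34 x 34 x 34 mm, behind the stand
- tape: bystander, amber tape roll 68 mm across, 19 high, right

How it is judged (in metres and radians):
On the way, in this order (a step that is already met when the one before it is completed fails the run):
1. the carrier sits hooked on the rail, 50 mm or more to the left of the rail pointer (x of carrier in the frame of stand between -0.056 and -0.044 m and z of carrier in the frame of stand between 0.117 and 0.1225 m and angle between carrier's own z axis and vertical below 0.13 rad and angle between the x axis of carrier and the x axis of stand, either way round below 0.2 rad and y of carrier in the frame of rail_pointer above 0.05 m), for 0.1 s.
2. the carrier, still sitting on the rail, comes along it towards the pointer (10 to 40 mm from it) (x of carrier in the frame of stand between -0.056 and -0.044 m and z of carrier in the frame of stand between 0.117 and 0.1225 m and angle between carrier's own z axis and vertical below 0.13 rad and angle between the x axis of carrier and the x axis of stand, either way round below 0.2 rad and y of carrier in the frame of rail_pointer between 0.01 and 0.04 m), for 0.02 s.
3. the carrier hangs on the rail within 6 mm of the pointer, let go, the shutter still shut (x of carrier in the frame of stand between -0.056 and -0.044 m and z of carrier in the frame of stand between 0.117 and 0.1225 m and angle between carrier's own z axis and vertical below 0.13 rad and angle between the x axis of carrier and the x axis of stand, either way round below 0.2 rad and y of carrier in the frame of rail_pointer between -0.006 and 0.006 m and contact force between each of the fingers, the arm and carrier below 0.1 N and y of shutter in the frame of stand above -0.08 m), for 0.2 s.
At the end, for the whole second after the job is handed in: the carrier hangs on the rail, upright, seated on its top, at rest and untouched by the robot, its middle within 6 mm of the rail pointer; the shutter's handle is within 5 mm of its pointer, at rest, held there by the gripper's fingers and by nothing else (x of carrier in the frame of stand between -0.056 and -0.044 m and z of carrier in the frame of stand between 0.117 and 0.1225 m and angle between carrier's own z axis and vertical below 0.13 rad and angle between the x axis of carrier and the x axis of stand, either way round below 0.2 rad and y of carrier in the frame of rail_pointer between -0.006 and 0.006 m and contact force between each of the fingers, the arm and carrier below 0.1 N and y of shutter in the frame of shutter_pointer between -0.005 and 0.005 m and contact force between the fingers and shutter above 1 N and linear speed of shutter below 0.01 m/s and linear speed of carrier below 0.02 m/s and contact force between each of carrier, tweezers, flush_cutter, screwdriver, nest_block, loupe, tape and shutter below 0.2 N and contact force between carrier and stand above 0.3 N); the arm keeps its last pose, push and grip.
It fails at once if a bystander is moved by more than 25 mm (distance of any of tweezers, flush_cutter, screwdriver, nest_block, loupe, tape from where it was at the start of the episode above 0.025 m).
It also fails if it takes over 64 s, if anything falls off the work surface, if the arm or the gripper's body presses on something with over 40 N, if the wrist force passes 120 N, or if a joint passes its speed limit or range.

## Robot

A 6-joint arm with a two-finger parallel gripper is mounted at the origin on a cart in front of the work surface, level with it; the furniture and walls round the work are solid. World frame = base frame: x ahead of the robot, y to its left, z up, the work surface at z = 0. Lengths are in m, angles in degrees, forces in N, time in s.
With the tool pointing down it reaches from about 0.325 to 0.775 m from the base axis. Payload 5.5 kg.
Tool frame: the origin (TCP) lies at the centre of the arm's flange, where the gripper is bolted on; the fingertips stand 182 mm ahead of it and the grasp point (between the pads) lies 163 mm ahead of it; z points along the fingers, y is the direction in which the jaws open and shut (so a half turn about z gives the same grasp; the last joint's range is limited). The gripper opens to 88 mm and grips with 3 to 60 N. Pads are 20 mm wide; open, the fingers measure 115 mm over their backs; the gripper's body (75 mm by 178 mm) begins 61 mm behind the grasp point.
Start: joints at [-75.212, 5.22, 70.514, -0, 104.267, -3.249], TCP at [0.186, -0.571, 0.405] pointing down, gripper open.
Joint ranges: [-164.24, 164.24], [-49.07, 125.15], [9.68, 141.18], [-86.29, 266.29], [3.28, 154.24], [-151.56, 151.56]. Speed limits (degrees/s): [147.25, 147.25, 172.46, 180, 180, 180].

## Interface

Orientations are given as [roll, pitch, yaw] about the fixed x, y, z axes, in that order (R = Rz(yaw) Ry(pitch) Rx(roll)).
In Python, from station import r gives the robot as it stands. The module is installed in compiled form; this text tells all that it offers. Calls block until the motion is done:
- r.reach(position, orientation): joint-space move of the TCP to a pose.
- r.servo_line(position, rotation=None, speed=0.15): straight line of the TCP; rotation=None keeps the orientation; speed is the mean speed in m/s.
- r.move_joints(angles): joint-space move.
- r.let_go() and r.grab(squeeze=None): open the fingers fully, or close them until they stop; squeeze is the grip in N (None keeps the last).
- r.wait(seconds).
- r.inverse_kinematics(position, orientation): joint angles nearest the present ones, or None.
- r.sense(): the state.
- r.snapshot(name): name is "scene" or "top" or "wrist"; returns a dict with "frame" (420x560x3 uint8, red, green, blue), "fx", "fy", "cx", "cy" (pixels), "R" (3x3) and "t" (3): a world point X has camera coordinates R X + t. Camera axes: x right, y down, z forward; pixel columns grow to the right and rows downward; lengths in m; the calibration is good to about 2 mm. A picture is of the moment at which its call begins. There is no depth.
A pose or a line that the arm cannot do raises r.IKError and nothing moves.
- r.hand_in(): hands the job in, once; it reports no verdict.
The state is a dict: "clock": time; "joints": joint angles; "joint_vel": joint speeds; "joint_torque": joint torques, N m; "tcp_pos": TCP position; "orientation": TCP orientation; "contact_force": force on the tool from outside, world axes, zero at the start; "torque": the same for the moment, N m; "opening": finger opening in m.
Only numpy, scipy, OpenCV 4.12 (cv2) and the standard library are available. Lean on these libraries where they do the work, as an engineer would, in place of code of your own. Each camera call takes 0.05 s, during which the arm holds its last target. There are 200 camera calls.

## Working session

There is one attempt and no reset: what is moved stays moved. The work goes in short steps, each a Python script; the robot and the scene stay as the last script left them, time stands still between calls to the robot, and variables do not carry over. Pictures are saved under pics/ and viewed, about 8 in all and at most 12, crops included, and the job is handed in when it is done.

```bash
mkdir -p pics; cat > h.py <<'E'
import numpy as np, cv2
from station import r
def snap(name,fn=None):
    s=r.snapshot(name)
    np.savez('pics/%s.npz'%(fn or name),**{k:np.array(s[k]) for k in s})
    if fn: cv2.imwrite('pics/%s.png'%fn,s['frame'][:,:,::-1])
    return s
def load(fn): return dict(np.load('pics/%s.npz'%fn))
def ray(s,u,v):
    R=np.array(s['R']);t=np.array(s['t'])
    d=R.T@np.array([(u-s['cx'])/s['fx'],(v-s['cy'])/s['fy'],1]); return -R.T@t,d/np.linalg.norm(d)
def onz(s,u,v,z):
    c,d=ray(s,u,v); return c+d*(z-c[2])/d[2]
def proj(s,X):
    p=np.array(s['R'])@np.array(X)+np.array(s['t']); return np.array([s['fx']*p[0]/p[2]+s['cx'],s['fy']*p[1]/p[2]+s['cy']])
def tri(*a):
    A=np.zeros((3,3));b=np.zeros(3)
    for s,u,v in a:
        c,d=ray(s,u,v);P=np.eye(3)-np.outer(d,d);A+=P;b+=P@c
    return np.linalg.solve(A,b)
E
python3 - <<'E'
from h import *
for n in ('scene','top'):
    s=snap(n,n+'0'); c=-np.array(s['R']).T@s['t']; print(n,c,np.array(s['R']).round(2).tolist(),s['fx'],s['cx'],s['cy'])
    cv2.imwrite('pics/%s_big.png'%n,cv2.resize(s['frame'][:,:,::-1],(800,600),interpolation=cv2.INTER_CUBIC))
print(r.sense())
E
```

```text
scene [-0.35366861  0.7253584   0.76539572] [[-0.63, -0.77, 0.0], [-0.37, 0.31, -0.88], [0.68, -0.56, -0.48]] 483.94170204459334 281.5975579773213 202.91236902168407
top [ 0.43628561 -0.04278512  1.26415473] [[0.03, -1.0, -0.0], [-0.99, -0.03, -0.12], [0.12, 0.01, -0.99]] 450.34842149124114 275.7255432695856 215.2499302596754
{'clock': 0.1, 'joints': array([-7.52121561e+01,  5.25943619e+00,  7.05740035e+01,  1.27509802e-03,
        1.04267986e+02, -3.24786267e+00]), 'joint_vel': array([-0.04624406, -0.10870659, -0.0830278 , -0.0808457 , -0.02210589,
        0.02730016]), 'joint_torque': array([ 2.39797213e-03, -4.47857022e+01, -4.07570279e+01,  6.98953634e-02,
        2.84683082e-02, -1.00999273e-04]), 'tcp_pos': array([ 0.18578916, -0.57056654,  0.4036226 ]), 'orientation': array([-1.79898807e+02, -6.98066790e-03,  1.80360136e+01]), 'contact_force': array([-0.25342774, -0.54239511,  0.434437  ]), 'torque': array([-0.0089411 ,  0.01269705, -0.02556604]), 'opening': 0.08817928749882767}
```

View pics/scene_big.png

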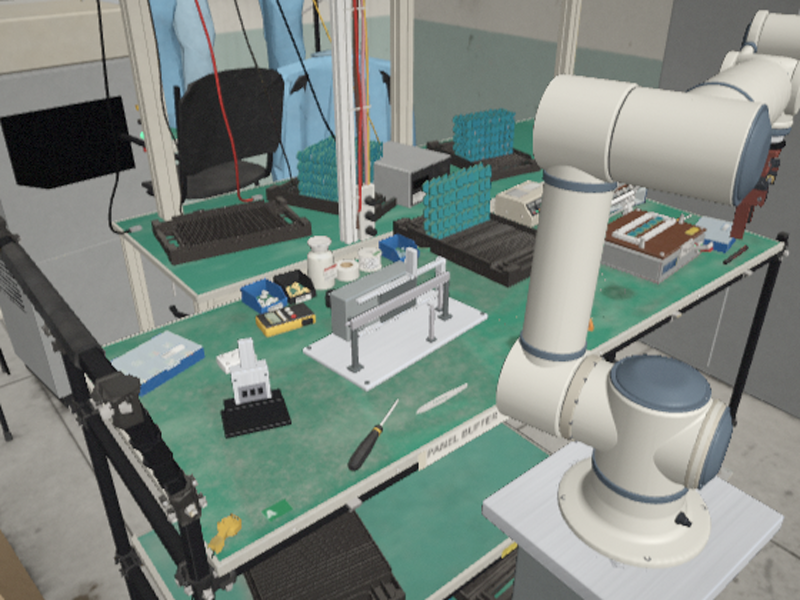

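View pics/top_big.png

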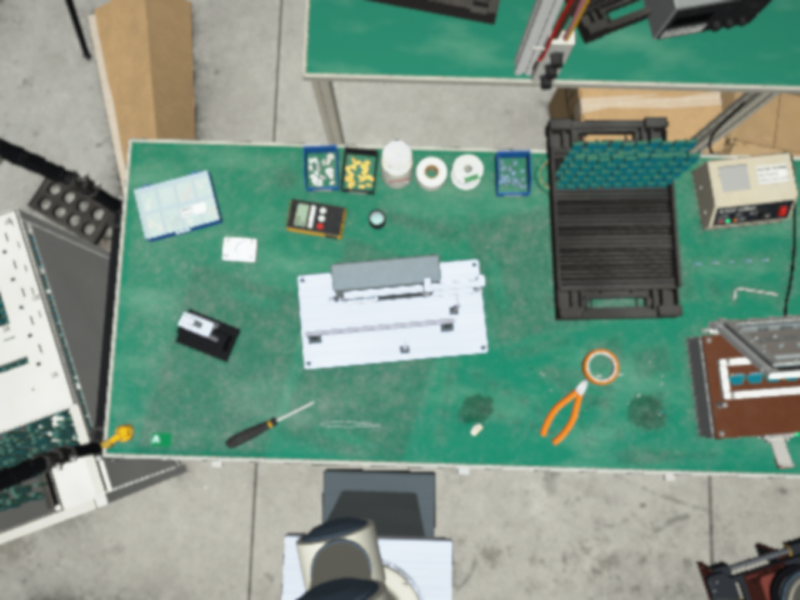

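The scene view shows the carrier standing in the rack at (250,375) and the stand at (395,310). In the top view (800x600) the stand's base corners are about (299,276), (480,261), (487,351) and (305,368). The rack is at about (208,333) and is turned by roughly -20°. Next I'll get rough poses from these and take closer looks with the wrist camera.

```bash
python3 - <<'E'
from h import *
s=load('top0')
c=np.array([onz(s,u*.7,v*.7,.012) for u,v in ((299,276),(480,261),(487,351),(305,368))])
y=(c[0]-c[1])+(c[3]-c[2]); yaw=np.degrees(np.arctan2(-y[0],y[1])); 
Rz=lambda a:np.array([[np.cos(a),-np.sin(a)],[np.sin(a),np.cos(a)]])
o=c.mean(0)[:2]-Rz(np.radians(yaw))@[-.015,-.005]
print('stand',c.round(3).tolist(),o,yaw)
print('crown',onz(s,203*.7,326*.7,.12))
st=r.sense()
for nm,p,yw in (('wstand',[o[0]-.08,o[1],.47],yaw),('wrack',[.42,.24,.45],-20)):
    for k in (0,180,-180):
        try: print(nm,k,r.inverse_kinematics(p,[180,0,yw+k]))
        except Exception as e: print(e)
    r.reach(p,[180,0,yw]); r.wait(.3)
    w=snap('wrist',nm); print(nm,-w['R'].T@w['t'],w['R'].round(2).tolist(),w['fx'],r.sense()['clock'])
a=[cv2.imread('pics/%s.png'%n) for n in('wstand','wrack')]
cv2.imwrite('pics/w.png',cv2.resize(np.vstack([np.hstack(a)]),(800,300)))
E
```

```text
stand [[0.646, 0.154, 0.012], [0.687, -0.203, 0.012], [0.509, -0.219, 0.012], [0.465, 0.133, 0.012]] [ 0.59103913 -0.02676048] 6.803006139683422
crown [0.53204794 0.3040002  0.12      ]
wstand 0 [-6.80708905e+00 -6.99810527e+00  7.59326512e+01 -2.54444375e-14
  1.11065454e+02  7.63899048e+01]
wstand 180 [  -6.80708905   -6.99810527   75.93265117    0.          111.0654541
 -103.61009519]
wstand -180 [  -6.80708905   -6.99810527   75.93265117    0.          111.0654541
 -103.61009519]
wstand [ 0.59434797 -0.01830441  0.44977888] [[0.12, -0.99, -0.0], [-0.95, -0.11, 0.3], [-0.3, -0.03, -0.95]] 363.85832183846685 2.725
wrack 0 [ 2.57144469e+01 -1.18031481e+01  8.22690005e+01 -2.54444375e-14
  1.09534148e+02  1.35714447e+02]
wrack 180 [ 25.71444694 -11.80314811  82.26900053   0.         109.53414758
 -44.28555306]
wrack -180 [ 25.71444694 -11.80314811  82.26900053   0.         109.53414758
 -44.28555306]
wrack [0.49927532 0.21011232 0.42987043] [[-0.34, -0.94, -0.0], [-0.9, 0.33, 0.3], [-0.28, 0.1, -0.95]] 363.85832183846685 4.1667
```

View pics/w.png

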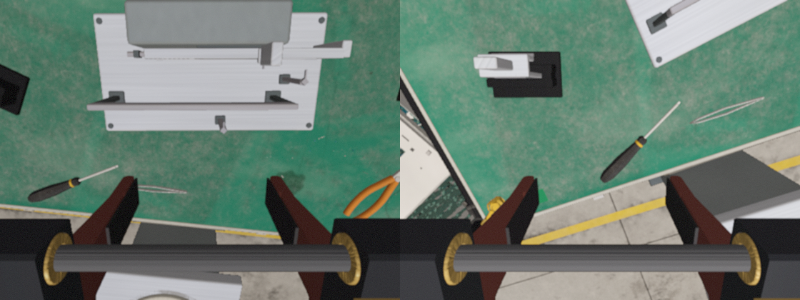

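Left half (stand): rail ends are near (88,106) and (298,106), the rail pointer near (221,123), the shutter pointer near (293,79), the handle near (278,50) and two base holes near (110,126) and (309,126). Right half (rack): carrier and rack are near (515,70), almost square to the image. I'll enlarge both.

```bash
python3 - <<'E'
import cv2
a=cv2.imread('pics/wstand.png');b=cv2.imread('pics/wrack.png')
cv2.imwrite('pics/c1.png',cv2.resize(a[10:195,115:500],None,fx=2,fy=2,interpolation=cv2.INTER_CUBIC))
cv2.imwrite('pics/c2.png',cv2.resize(b[55:150,90:240],None,fx=5,fy=5,interpolation=cv2.INTER_CUBIC))
E
```

```text
(no output)
```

View pics/c1.png

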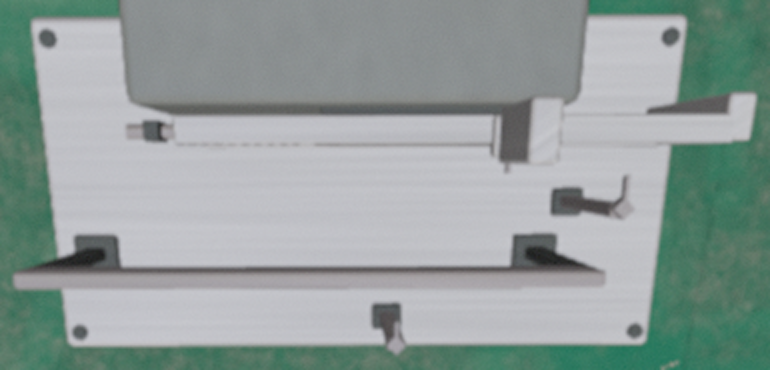

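View pics/c2.png

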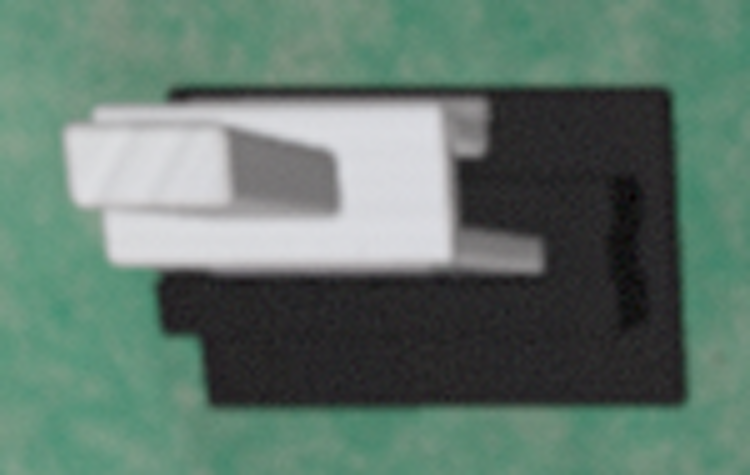

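Crop 1 (2x) shows: base corners (31,16), (687,14), (645,346), (68,346); rail top ends (14,281) and (604,278); rail pointer tip (398,321); shutter pointer tip (627,176); handle top centre (546,130). Crop 2 (5x) shows: fin top corners (65,125), (228,125), (233,208), (75,208); crown top corners (93,106), (445,102), (452,262), (107,266).

```bash
python3 - <<'E'
from h import *
s=load('wstand');f=lambda u,v,z:onz(s,u/2+115,v/2+10,z)
c=np.array([f(*p,.012) for p in((31,16),(687,14),(645,346),(68,346))])
print(c.round(4).tolist(),[np.linalg.norm(c[i]-c[i-1]).round(4) for i in range(4)])
y=(c[0]-c[1])+(c[3]-c[2]); a=np.arctan2(-y[0],y[1])
L,R_=f(14,281,.12),f(604,278,.12); d=L-R_; ar=np.arctan2(-d[0],d[1]); print('rail',L,R_,np.linalg.norm(d),'yaws',np.degrees([a,ar]))
m=(a+ar)/2
Rz=np.array([[np.cos(m),-np.sin(m)],[np.sin(m),np.cos(m)]])
o=c.mean(0)[:2]-Rz@[-.015,-.005]; o2=(L+R_)[:2]/2-Rz@[-.05,.02]; h=f(546,130,.165)[:2]; o3=h-Rz@[.012,-.070]
print('origin from base,rail,handle',o,o2,o3)
for n,p in(('rp',f(398,321,.095)),('sp',f(627,176,.106)),('hd',f(546,130,.165))): print(n,p,'stand',Rz.T@(p[:2]-o2),Rz.T@(p[:2]-o))
s=load('wrack');f=lambda u,v,z:onz(s,u/5+90,v/5+55,z)
for n,q,z in(('fin',((65,125),(228,125),(233,208),(75,208)),.153),('crown',((93,106),(445,102),(452,262),(107,266)),.103)):
    c=np.array([f(*p,z) for p in q]);y=(c[0]-c[1])+(c[3]-c[2]);print(n,c.mean(0),np.degrees(np.arctan2(-y[0],y[1])),[np.linalg.norm(c[i]-c[i-1]).round(4) for i in range(4)])
E
```

```text
[[0.6499, 0.1549, 0.012], [0.6928, -0.1984, 0.012], [0.5091, -0.2211, 0.012], [0.4669, 0.1334, 0.012]] [np.float64(0.1843), np.float64(0.3559), np.float64(0.1851), np.float64(0.3569)]
rail [0.52595727 0.12054846 0.12      ] [ 0.55891697 -0.14487864  0.12      ] 0.26746567537443866 yaws [6.8592719  7.07853232]
origin from base,rail,handle [ 0.59397238 -0.02600755] [ 0.59449434 -0.0259508 ] [ 0.59425926 -0.02592348]
rp [ 0.52326436 -0.05789879  0.095     ] stand [-0.07458001 -0.02306959] [-0.07405502 -0.02307659]
sp [ 0.6039056  -0.15006258  0.106     ] stand [-0.00571682 -0.12433673] [-0.00519183 -0.12434374]
hd [ 0.61466375 -0.09395036  0.165     ] stand [ 0.01176997 -0.06994435] [ 0.01229496 -0.06995136]
fin [0.54136116 0.32024343 0.153     ] -20.060899665776883 [np.float64(0.0115), np.float64(0.0235), np.float64(0.0115), np.float64(0.0231)]
crown [0.5390005  0.32154052 0.103     ] -19.43341930555756 [np.float64(0.0263), np.float64(0.0597), np.float64(0.0262), np.float64(0.06)]
```

The three stand estimates agree to within 1 mm, so I'll grasp and lift the carrier now.

```bash
cat >> h.py <<'E'
SO=np.array([.5943,-.0259]);SA=np.radians(6.97);SY=6.97
RS=np.array([[np.cos(SA),-np.sin(SA)],[np.sin(SA),np.cos(SA)]])
def st(x,y,z): return [*(SO+RS@[x,y]),z]
def rep(m=''):
    s=r.sense(); print(m,'t',round(s['clock'],2),s['tcp_pos'].round(4),s['orientation'].round(2),'F',s['contact_force'].round(2),'op',round(s['opening'],4)); return s
E
python3 - <<'E'
from h import *
p=[.540,.321]
r.reach([*p,.39],[180,0,-19.7]); rep()
r.servo_line([*p,.300],speed=.08); rep('at')
r.grab(35); rep('grab')
r.servo_line([*p,.435],speed=.08); r.wait(.2); rep('up')
snap('wrist','held')
print(r.inverse_kinematics(st(-.05,.1,.435),[180,0,SY]))
E
```

```text
t 4.84 [0.5398 0.3208 0.3902] [ 1.7996e+02  3.0000e-02 -1.9700e+01] F [ 0.01 -0.51  0.95] op 0.0877
at t 6.12 [0.5401 0.3211 0.3009] [-1.7994e+02 -5.0000e-02 -1.9700e+01] F [-0.23  0.23 -0.65] op 0.0879
grab t 7.12 [0.54   0.321  0.2999] [-180.     0.   -19.7] F [-0.02  0.04 -0.55] op 0.0241
up t 9.16 [0.54   0.321  0.4347] [ 1.7998e+02  2.0000e-02 -1.9700e+01] F [-0.27 -0.83 -0.11] op 0.0236
[ 3.57032985e+00 -4.05832818e+00  7.67674272e+01 -2.54444375e-14
  1.07290901e+02  8.66003298e+01]
```

View pics/held.png

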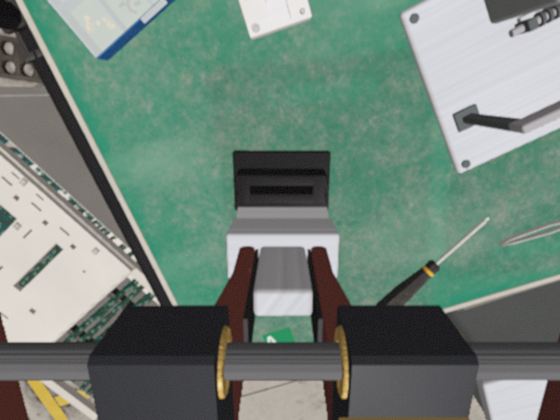

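The carrier is held square in the jaws. The crown's back edge is at v≈234 (u 228–338) and the flare's lower edge at v≈207 (u 237–329). From these I'll check its x offset and tilt in the grip, then move over the rail's left end.

```bash
python3 - <<'E'
from h import *
s=load('held');a=np.radians(-19.7);R=np.array([[np.cos(a),-np.sin(a)],[np.sin(a),np.cos(a)]])
for n,u,v,z in(('L',228,234,.238),('R',338,234,.238),('fl',237,207,.198),('fr',329,207,.198)):
    print(n,(R.T@(onz(s,u,v,z)[:2]-[.54,.321])).round(4))
r.reach(st(-.05,.1,.437),[180,0,SY]); 
r.servo_line(st(-.05,.1,.372),speed=.08); r.wait(.2); rep()
snap('wrist','over')
E
```

```text
L [0.0128 0.028 ]
R [ 0.0128 -0.0293]
fl [0.0148 0.028 ]
fr [ 0.0148 -0.0294]
 t 11.38 [0.5326 0.0673 0.3727] [ 1.80e+02 -7.00e-02  6.97e+00] F [-0.5  -0.53 -1.46] op 0.0239
```

View pics/over.png

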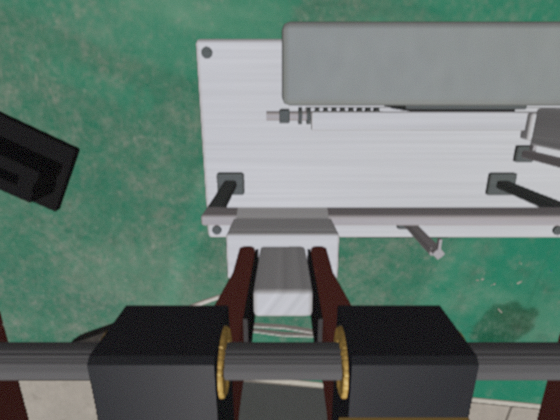

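The carrier is over the rail's left end. It is parallel to the rail (rail at v≈216) with the plate already in front, and there is no contact. I'll lower it with force checks.

```bash
python3 - <<'E'
from h import *
s=load('over')
for u,v in((330,209),(330,223),(500,209),(500,223)): print((RS.T@(onz(s,u,v,.12)[:2]-SO)).round(4))
b=r.sense()['contact_force'].copy()
for z in (.345,.332,.329,.327,.326,.325,.324,.323,.322):
    r.servo_line(st(-.05,.1,z),speed=.06); r.wait(.1); q=rep(z)
    f=q['contact_force']-b
    if f[2]>4 or np.hypot(*f[:2])>8: break
snap('wrist','hooked')
E
```

```text
[-0.0415  0.0672]
[-0.0515  0.0668]
[-0.0415 -0.047 ]
[-0.0515 -0.0488]
0.345 t 12.12 [0.5325 0.0673 0.3452] [1.80e+02 2.00e-02 6.97e+00] F [ 0.21  0.08 -1.42] op 0.024
0.332 t 12.59 [0.5325 0.0673 0.3319] [-1.80e+02  3.00e-02  6.97e+00] F [-0.01  0.   -0.13] op 0.0237
0.329 t 12.94 [0.5325 0.0673 0.329 ] [1.80e+02 1.00e-02 6.97e+00] F [-0.04  0.14 -1.02] op 0.0239
0.327 t 13.29 [0.5325 0.0673 0.327 ] [180.     0.     6.97] F [ 0.44  0.21 -1.36] op 0.0237
0.326 t 13.64 [0.5325 0.0673 0.326 ] [180.    -0.     6.97] F [-0.47  0.69 -2.58] op 0.0237
0.325 t 13.99 [0.5325 0.0673 0.3257] [ 1.80e+02 -4.00e-02  6.97e+00] F [-1.69  0.49  4.39] op 0.0238
```

It seated at TCP z≈0.3257 with only small side force. Now I'll slide it along to the pointer.

```bash
python3 - <<'E'
from h import *
for y in (.07,.02,0,-.0231):
    r.servo_line(st(-.05,y,.3253),speed=.06); rep(y)
r.wait(.2); rep(); snap('wrist','atptr'); s=snap('scene','scene1')
p=proj(s,st(-.05,-.023,.14)).astype(int); print(p)
c=cv2.imread('pics/scene1.png')[p[1]-45:p[1]+45,p[0]-70:p[0]+50]
cv2.imwrite('pics/a1.png',np.hstack([cv2.imread('pics/atptr.png')[100:330,160:420],cv2.resize(c,(307,230),interpolation=cv2.INTER_CUBIC)]))
E
```

```text
0.07 t 14.69 [0.5364 0.0362 0.3256] [ 1.7994e+02 -5.0000e-02  6.8800e+00] F [-0.98  1.45  5.18] op 0.0239
0.02 t 15.68 [ 0.5424 -0.0132  0.3257] [ 1.7997e+02 -4.0000e-02  6.9100e+00] F [0.9  2.71 4.87] op 0.0238
0 t 16.16 [ 0.5448 -0.0334  0.3257] [ 1.7992e+02 -4.0000e-02  6.8800e+00] F [0.17 0.53 5.31] op 0.0236
-0.0231 t 16.69 [ 0.5475 -0.0563  0.3256] [ 1.7993e+02 -4.0000e-02  6.8800e+00] F [-0.    0.67  4.56] op 0.0237
 t 16.89 [ 0.5475 -0.0562  0.3256] [ 1.7991e+02 -4.0000e-02  6.8900e+00] F [0.56 0.72 5.76] op 0.024
[292 193]
```

View pics/a1.png

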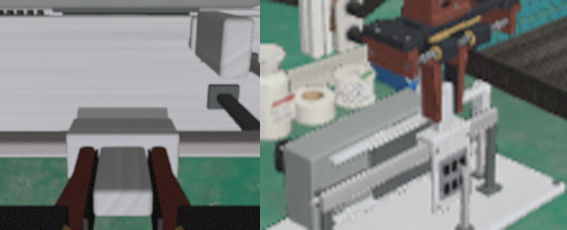

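The carrier sits on the rail upright and flush. I'll let go, back off and look from above.

```bash
python3 - <<'E'
from h import *
r.let_go(); rep()
r.servo_line(st(-.05,-.0231,.40),speed=.1)
r.servo_line(st(-.08,-.04,.45),speed=.15); r.wait(.2); rep()
snap('wrist','done1')
a=cv2.imread('pics/done1.png'); cv2.imwrite('pics/d1.png',cv2.resize(a[60:260,190:440],None,fx=3,fy=3,interpolation=cv2.INTER_CUBIC))
E
```

```text
t 18.07 [ 0.5475 -0.0549  0.3253] [180.    -0.     6.97] F [-0.16  0.07 -0.96] op 0.0877
 t 19.73 [ 0.5201 -0.0751  0.4485] [-1.7995e+02  1.3000e-01  6.9900e+00] F [0.12 1.25 0.74] op 0.088
```

View pics/d1.png

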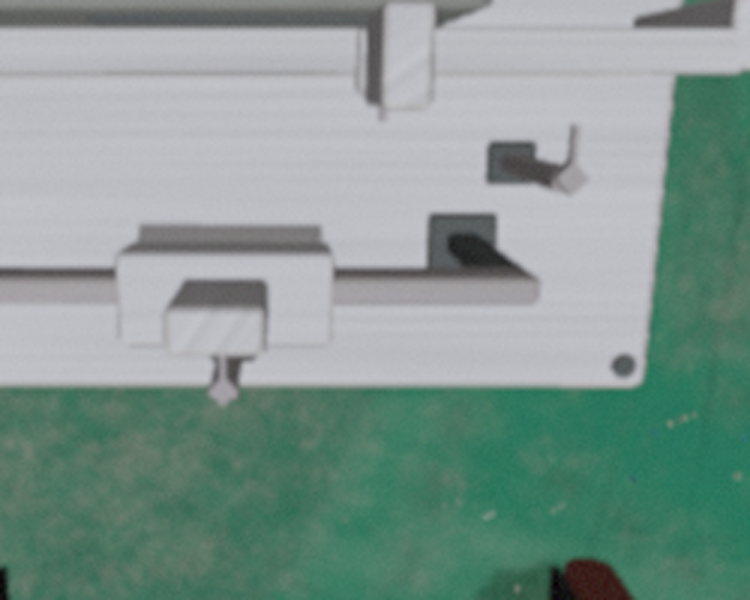

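The carrier hangs free: its crown top spans u 118–333, v 250–346, and the rail pointer's prong is at (223,358). The shutter tip is at (574,126) and the handle top's centre at (410,54). Next I'll compute the offset, then grip the handle.

```bash
python3 - <<'E'
from h import *
s=load('done1');f=lambda u,v,z:RS.T@(onz(s,u/3+190,v/3+60,z)[:2]-SO)
print('crown',f(225,298,.128),'back L/R',f(118,252,.128),f(333,250,.128),'rp',f(223,358,.095),'sp',f(574,126,.106),'hd',f(410,54,.165))
print(r.inverse_kinematics(st(.012,-.07,.40),[180,0,SY]),r.inverse_kinematics(st(.012,-.124,.316),[180,0,SY]))
E
```

```text
crown [-0.05082667 -0.02577071] back L/R [-0.03814631  0.00336687] [-0.03754844 -0.0555149 ] rp [-0.075809   -0.02322693] sp [-0.00549522 -0.12445544] hd [ 0.0120022  -0.07052206]
[-1.18218392e+01  8.58236598e+00  6.73543394e+01 -2.54444375e-14
  1.04063295e+02  7.12081608e+01] [-1.64106067e+01  1.11662351e+01  7.29768675e+01 -2.54444375e-14
  9.58568975e+01  6.66193933e+01]
```

The carrier is about 1.5–2.7 mm to the right of its mark, inside the 6 mm band, so I'll leave it. Now the shutter.

```bash
python3 - <<'E'
from h import *
r.reach(st(.012,-.07,.40),[180,0,SY])
r.servo_line(st(.012,-.07,.316),speed=.08); rep('at')
r.grab(45); rep('grab')
for y in (-.1,-.1244):
    r.servo_line(st(.012,y,.316),speed=.05); r.wait(.2); q=rep(y); print('stand',RS.T@(q['tcp_pos'][:2]-SO))
snap('wrist','pull'); s=snap('scene','scene2'); 
p=proj(s,st(0,-.08,.13)).astype(int);print(p)
a=cv2.imread('pics/pull.png'); c=cv2.imread('pics/scene2.png')[p[1]-50:p[1]+50,p[0]-65:p[0]+65]
cv2.imwrite('pics/e1.png',np.hstack([cv2.resize(a[100:330,130:430],(391,300)),cv2.resize(c,(390,300),interpolation=cv2.INTER_CUBIC)]))
E
```

```text
at t 21.5 [ 0.6148 -0.094   0.3169] [ 1.7997e+02 -8.0000e-02  6.9700e+00] F [-0.41 -0.87 -0.47] op 0.0878
grab t 22.65 [ 0.6147 -0.0935  0.316 ] [-1.7995e+02  1.0000e-02  7.0000e+00] F [-0.18  3.36 -0.19] op 0.0118
-0.1 t 23.6 [ 0.6183 -0.1234  0.316 ] [-1.7992e+02  2.0000e-02  7.0000e+00] F [-2.34  5.47  0.46] op 0.012
stand [ 0.01200951 -0.09967842]
-0.1244 t 24.44 [ 0.6212 -0.1471  0.316 ] [-1.7986e+02  3.0000e-02  7.0300e+00] F [-1.96  8.23  1.18] op 0.0117
stand [ 0.01203907 -0.123576  ]
[293 184]
```

View pics/e1.png

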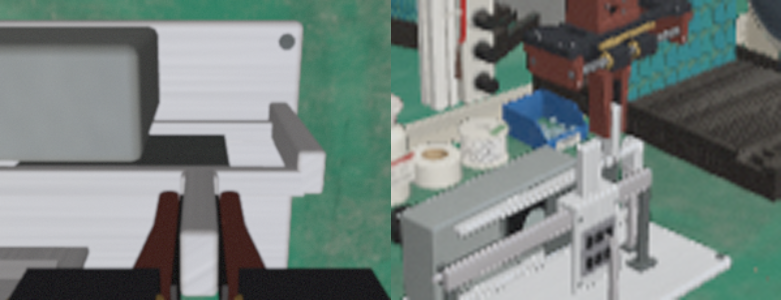

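The handle is gripped and centred in the fingers at u≈282 raw, the window is open, and the carrier is still hanging beside it. I'll do a final trim and drift check, then hand in.

```bash
python3 - <<'E'
from h import *
s=load('pull'); print('handle',(RS.T@(onz(s,282.7,276,.165)[:2]-SO)).round(4))
r.servo_line(st(.012,-.1251,.316),speed=.02)
for i in range(2):
    r.wait(1); q=rep(); print('stand',RS.T@(q['tcp_pos'][:2]-SO))
r.hand_in()
E
```

```text
handle [ 0.0249 -0.1242]
 t 25.79 [ 0.6213 -0.1477  0.316 ] [-1.7986e+02  3.0000e-02  7.0400e+00] F [-3.19  8.39  1.56] op 0.0119
stand [ 0.01206349 -0.12419694]
 t 26.79 [ 0.6213 -0.1477  0.316 ] [-1.7986e+02  3.0000e-02  7.0400e+00] F [-1.53  8.09  1.62] op 0.0117
stand [ 0.01204782 -0.12419021]
the job is handed in; nothing more can be done
```

The job is handed in at about 27 s on the robot's clock. The carrier hangs at its pointer, and the gripper is holding the shutter open at its own pointer. The hand-in call gives no verdict.

I took the carrier from the rack and hooked it on the rail's left end. It seated with about 5 N down and almost no side force. I slid it to the rail pointer and let go, then pulled the shutter open with a 45 N grip.

Last checks:
- **Carrier:** the picture after letting go shows it seated and upright. Its middle is about 2.5 mm to the right of the pointer, and the arm's own readings suggest nearer 1.3 mm. Both are inside the 6 mm limit, so I left it. The scene picture with the shutter open still shows it hanging there. I did not measure its position again after that.
- **Shutter:** by the arm's position the handle is at stand y = -0.1242 m, and the pointer measured -0.1244 m. The pull was steady at about 8 N with no drift over 1 s. A camera check of the handle just before the last 0.6 mm trim agreed along the rail, at -0.1242 m. In depth it read 13 mm off, because I picked a pixel away from the middle of the handle's top.
- **Other things on the bench:** no unexpected contact showed in the force readings. I did not measure their positions again.

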